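# Show the apprentice the next doming job

## Task

Show the apprentice what to use for the next dome: with the fingers downward, point from just above at the middle of the largest silver-grey metal disc, then of the widest hollow in the doming block, then of the punch with the largest ball, keeping still for two seconds at each with the fingertips about two centimetres above it. Touch and move nothing, and do not pass low over the middle of any smaller disc, hollow or punch. Finish still pointing at that punch.

Things in the scene. Friction and masses are not known exactly. Their poses are not given: they have to be found in the camera images.
- disc_small: the smallest of three flat round silver-grey metal discs lying on the cork board: 26 mm across, 3 mm thick, loose; origin at the centre of its underside, z up
- disc_medium: the middle-sized of three flat round silver-grey metal discs lying on the cork board: 36 mm across, 3 mm thick, loose; origin at the centre of its underside, z up
- disc_large: the largest of three flat round silver-grey metal discs lying on the cork board: 48 mm across, 3 mm thick, loose; origin at the centre of its underside, z up
- board: cork work board lying fixed on the bench, 190 x 280 x 12 mm (x, y, z); origin at the centre of its underside; discs, tweezers and a finger ring lie on it
- doming_block: loose heavy steel doming block (1.6 kg), 156 x 66 mm and 32 mm high, with three round hollows of different width in a row along its x in the top face; origin at the centre of its underside. Lies at any yaw
- hollow_small (a point): centre of the mouth of the smallest hollow in the doming block, 28 mm across, at the level of the block's top face (32 mm above the bench)
- hollow_medium (a point): centre of the mouth of the middle-sized hollow in the doming block, 38 mm across, at the level of the block's top face (32 mm above the bench)
- hollow_large (a point): centre of the mouth of the largest hollow in the doming block, 50 mm across, at the level of the block's top face (32 mm above the bench)
- punch_stand: fixed wooden stand, 170 x 50 x 40 mm, in which three steel punches stand upright in a row along its x, 54 mm apart; origin at the centre of its underside
- punch_small_top (a point): topmost point of the punch with the smallest ball: steel ball 16 mm across on top of an upright 12 mm shaft, loose in its hole; this point is about 110 mm above the bench, on the ball's axis
- punch_medium_top (a point): topmost point of the punch with the middle-sized ball: steel ball 24 mm across on top of an upright 12 mm shaft, loose in its hole; this point is about 110 mm above the bench, on the ball's axis
- punch_large_top (a point): topmost point of the punch with the largest ball: steel ball 36 mm across on top of an upright 12 mm shaft, loose in its hole; this point is about 110 mm above the bench, on the ball's axis
- tweezers: bystander, loose: steel tweezers lying on the cork board, 120 mm long, 8 mm high; origin at the underside, at its middle
- finger_ring: bystander, loose: small finger ring lying on the cork board, 22 mm across, 6 mm high; origin at the underside, at its middle
- jar: bystander, loose: open glass jar, 76 mm across, 85 mm high; origin at the underside, at its middle
- spray: bystander, loose: small amber bottle with black cap, 46 mm across, 125 mm high; origin at the underside, at its middle
- mandrel: bystander, loose: tapered steel ring mandrel lying down, 300 mm long along its y, up to 26 mm high; origin at the underside, at its middle
- pliers: bystander, loose: small pliers lying flat, about 140 mm long along its x, 12 mm high; origin at the underside, at its middle
- file: bystander, loose: flat file with wooden handle lying down, about 220 mm long along its y, 18 mm high; origin at the underside, where blade and handle meet

How it is judged (in metres and radians):
On the way, in this order (a step that is already met when the one before it is completed fails the run):
1. points at the largest disc and dwells (horizontal distance between the grasp point and disc_large below 0.015 m and height (world z) of the grasp point between 0.035 and 0.085 m and angle between the grasp point's own z axis and vertical above 2.53 rad), for 1.5 s.
2. points at the widest hollow and dwells (horizontal distance between the grasp point and hollow_large below 0.015 m and height (world z) of the grasp point between 0.052 and 0.102 m and angle between the grasp point's own z axis and vertical above 2.53 rad), for 1.5 s.
3. points at the punch with the largest ball and dwells (horizontal distance between the grasp point and punch_large_top below 0.015 m and height (world z) of the grasp point between 0.13 and 0.18 m and angle between the grasp point's own z axis and vertical above 2.53 rad), for 1.5 s.
At the end, for the whole second after the job is handed in: Tool point (between the pads) still over the largest-ball punch: within 15 mm sideways, 20 to 70 mm above it, fingers within 35 degrees of straight down. Discs and block within 5 mm, punch tops 12 mm, bystanders 10 mm of their starts; discs and block level, punches upright (all of step 3 and not (distance of any of disc_small, disc_medium, disc_large, doming_block from where it was at the start of the episode above 0.005 m or distance of any of punch_small_top, punch_medium_top, punch_large_top from where it was at the start of the episode above 0.012 m or distance of any of tweezers, finger_ring, jar, spray, mandrel, pliers, file from where it was at the start of the episode above 0.01 m) and angle between each of disc_small, disc_medium, disc_large, doming_block, punch_small_top, punch_medium_top, punch_large_top's own z axis and vertical below 0.15 rad); the robot touches nothing.
It fails at once if the robot touches something (more than 0.5 N) (contact force between any of the fingers, the arm and anything else above 0.5 N).
It fails at once if a disc, the block or a punch is moved, lifted or carried (5 mm; 12 mm at a punch's top), or a bystander is moved by 10 mm (distance of any of disc_small, disc_medium, disc_large, doming_block from where it was at the start of the episode above 0.005 m or distance of any of punch_small_top, punch_medium_top, punch_large_top from where it was at the start of the episode above 0.012 m or distance of any of tweezers, finger_ring, jar, spray, mandrel, pliers, file from where it was at the start of the episode above 0.01 m).
It fails at once if the tool point comes close over the middle of a smaller disc, hollow or punch (within 10 mm sideways and less than 55 mm above it) ((horizontal distance between the grasp point and disc_small below 0.01 m and height (world z) of the grasp point below 0.07 m) or (horizontal distance between the grasp point and hollow_small below 0.01 m and height (world z) of the grasp point below 0.087 m) or (horizontal distance between the grasp point and punch_small_top below 0.01 m and height (world z) of the grasp point below 0.165 m) or (horizontal distance between the grasp point and disc_medium below 0.01 m and height (world z) of the grasp point below 0.07 m) or (horizontal distance between the grasp point and hollow_medium below 0.01 m and height (world z) of the grasp point below 0.087 m) or (horizontal distance between the grasp point and punch_medium_top below 0.01 m and height (world z) of the grasp point below 0.165 m)).
It also fails if it takes over 64 s, if anything falls off the work surface, if the arm or the gripper's body presses on something with over 40 N, if the wrist force passes 120 N, or if a joint passes its speed limit or range.

## Robot

A 6-joint arm with a two-finger parallel gripper is mounted at the origin on the work surface. World frame = base frame: x ahead of the robot, y to its left, z up, the work surface at z = 0. Lengths are in mm, angles in rad, forces in N, time in s.
With the tool pointing down it reaches from about 350 to 875 mm from the base axis. Payload 4.2 kg.
Tool frame: the origin (TCP) lies between the finger pads, 19 mm behind the fingertips; this is the grasp point; z points along the fingers, y is the line along which they close (so a half turn about z gives the same grasp; the last joint's range is limited). The gripper opens to 85 mm and grips with 20 to 120 N. Pads are 22 mm wide; open, the fingers measure 114 mm over their backs; the gripper's body (76 mm by 85 mm) begins 54 mm behind the grasp point. The pads swing forward as they close: fully open they stand 13 mm farther back than shut.
Start: joints at [1.548, 0.385, 0.008, 0, -1.194, -0.259], TCP at [173.771, 600.336, 250.012] pointing down, gripper open.
Joint ranges: [-3.14, 3.14], [-1.21, 2.06], [-1.07, 1.41], [-3.16, 2.05], [-2.99, -0.16], [-3.1, 3.1]. Speed limits (rad/s): [2.79, 2.79, 3.14, 3.14, 3.14, 3.14].

## Interface

Orientations are given as a unit quaternion [x, y, z, w].
In Python, from bench import read_state, get_image, get_calibration, job_done gives the robot as it stands.
- The arm moves only by the shell command python3 -m creep 'ROWS'. ROWS is a JSON object of lists of equal length, an entry for each row: "translation": the shift along the world's x, y, z in cm, a list of three; "delta_rot": the turn, a rotation vector about the world's x, y, z in degrees, a list of three; "hand": the finger opening in cm, from 0 to 8.54. A call has 1 to 8 rows; each row is the pose to reach, as a shift and turn from the pose commanded when the call began; what a row does not reach only later rows make up. A row lasts 1/8 s, in which the tool goes at most 62.5 mm and 10.7 degrees, less where a joint would pass 70% of its speed; a pose out of reach is approached as far as the arm can. A call with a gripper value outside its range is refused whole. The fingers move at their own pace and stop on an object; the grip force is fixed at half the most. Time passes only in rows, so rows that repeat a pose let the fingers close. It gives the time, the measured TCP pose, the force, the opening and the grip force at its end, in the units of the state.
- read_state(): the state, without advancing time (a new reading comes with each control period).
- get_image(name): name is "scene" or "top" or "wrist"; returns (picture, depth): 400x640x3 uint8, red, green, blue; 400x640 float32, mm along the optical axis (not along the pixel's ray), 0 where there is no reading.
- get_calibration(name): a dict with "intrinsics" (3x3 intrinsics, pixels), "xyz" and "attitude" of the camera in the world. Camera axes: x right, y down, z forward; pixel columns grow to the right and rows downward; lengths in mm; the calibration is good to about 2 mm. The wrist camera is an equidistant fisheye: a pixel r from the principal point sees the ray r / f radians off the axis. A picture is of the moment at which its call begins: read the wrist's pose just before it. get_calibration takes no time and is no camera call; for the wrist camera it gives the pose at the moment of the call.
- job_done(): hands the job in; it is judged then, once.
The state is a dict: "clock": time; "joints": joint angles; "joint_vel": joint speeds; "joint_efforts": joint torques, N m; "position": TCP position; "ee_rot": TCP orientation; "contact_force": force on the tool from outside, world axes, zero at the start; "wrist_torque": the same for the moment, N m; "gripper_width": finger opening in mm; "grasp_force": force on a finger pad.
Only numpy, scipy, OpenCV 4.12 (cv2) and the standard library are available. Lean on these libraries where they do the work, as an engineer would, in place of code of your own. Each camera call takes 0.05 s, during which the arm holds its last target. There are 200 camera calls.

## Working session

There is one attempt and no reset: what is moved stays moved. The work goes in short steps, Python scripts to look and compute and a shell command to move; the robot and the scene stay as the last step left them, time stands still between calls to the robot, and variables do not carry over. Pictures are saved under pics/ and viewed, at most 10 in all, crops included, and the job is handed in when it is done.

```bash
mkdir -p pics; python3 - <<'E'
from bench import *
import cv2,numpy as np
for n in("top","scene"):
    p,d=get_image(n); cv2.imwrite(f"pics/{n}0.png",p[:,:,::-1]); np.savez(f"{n}0.npz",p=p,d=d); print(n,get_calibration(n))
s=read_state();print(s['clock'],s['position'],s['ee_rot'],s['gripper_width'])
E
```

```text
top {'intrinsics': array([[366.16465601,   0.        , 311.27194049],
       [  0.        , 366.16465601, 204.65197347],
       [  0.        ,   0.        ,   1.        ]]), 'xyz': array([ 397.00158922,  -61.61684904, 1008.74607478]), 'attitude': array([-0.69598667,  0.71186309, -0.06555065,  0.06750264])}
scene {'intrinsics': array([[365.08255546,   0.        , 326.44906279],
       [  0.        , 365.08255546, 196.4118568 ],
       [  0.        ,   0.        ,   1.        ]]), 'xyz': array([1384.12902482, -204.07025889,  706.30898725]), 'attitude': array([ 0.67969655,  0.57573352, -0.29056962, -0.34944643])}
0.1 [173.65012827 599.89090559 249.02999208] [ 9.90075068e-01 -1.40536134e-01 -9.73159114e-05  9.72192532e-04] 85.85789598713136
```

View pics/top0.png

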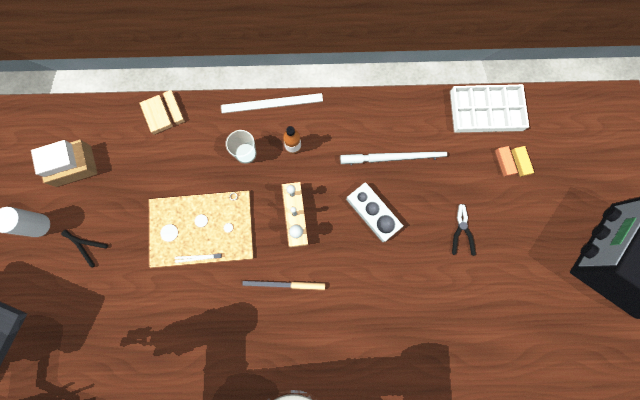

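View pics/scene0.png

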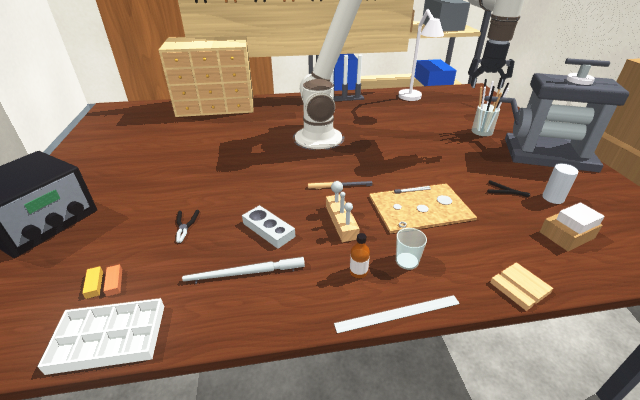

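The top view shows the large disc near pixel (169,233), the medium disc near (201,221) and the small one near (228,228). The largest hollow is near (386,224), with the smaller ones at (372,209) and (362,197). The large ball is near (296,231), with the others at about (294,211) and (291,189). Next I'll refine these positions.

```bash
cat > h.py <<'E'
import numpy as np,cv2
from scipy.spatial.transform import Rotation as R
from bench import *
def ray(n,u,v,z):
    c=get_calibration(n);K=c['intrinsics'];r=R.from_quat(c['attitude']).apply([(u-K[0,2])/K[0,0],(v-K[1,2])/K[1,1],1]);return c['xyz']+r*(z-c['xyz'][2])/r[2]
def proj(n,P):
    c=get_calibration(n);K=c['intrinsics'];q=R.from_quat(c['attitude']).inv().apply(np.array(P)-c['xyz']);return (K@(q/q[2]))[:2]
def depthxyz(n,d):
    c=get_calibration(n);K=c['intrinsics'];v,u=np.indices(d.shape);q=np.stack([(u-K[0,2])/K[0,0]*d,(v-K[1,2])/K[1,1]*d,d],-1);return R.from_quat(c['attitude']).apply(q.reshape(-1,3)).reshape(q.shape)+c['xyz']
E
python3 - <<'E'
from h import *
np.set_printoptions(precision=1,suppress=True)
f=np.load('top0.npz');p,d=f['p'],f['d'];X=depthxyz('top',d)
hsv=cv2.cvtColor(p,cv2.COLOR_RGB2HSV);g=p.mean(2)
def blob(u,v,mask,z,w=16):
    m=np.zeros_like(mask);m[v-w:v+w,u-w:u+w]=mask[v-w:v+w,u-w:u+w]
    n,l,s,c=cv2.connectedComponentsWithStats(m.astype(np.uint8))
    i=1+np.argmin(np.hypot(*(c[1:]-[u,v]).T)+100*(s[1:,4]<15));print((u,v),c[i],s[i,4],'diam',2*np.sqrt(s[i,4]/np.pi)*(1008-z)/366,ray('top',*c[i],z))
sat=hsv[...,1]
for u,v in((169,233),(201,221),(228,228)): blob(u,v,(sat<50)&(g>150),15)
for u,v in((386,224),(372,209),(362,197)): blob(u,v,(g<140),32)
print('depth heights')
m=(X[...,2]>72)&(X[...,2]<120)
n,l,s,c=cv2.connectedComponentsWithStats(m[160:260,270:320].astype(np.uint8))
for i in range(1,n):
    if s[i,4]>5:
        q=X[160:260,270:320][l==i];print(c[i]+[270,160],s[i,4],q.mean(0),q[:,2].max())
m=(X[...,2]>26)&(X[...,2]<40);print('blockdepth');ys,xs=np.where(m[180:245,340:410]);print(cv2.minAreaRect(X[180:245,340:410][ys,xs][:,:2].astype(np.float32)),X[180:245,340:410][ys,xs][:,2].mean())
# tall things anywhere near work
m=X[...,2]>60
n,l,s,c=cv2.connectedComponentsWithStats(m.astype(np.uint8))
for i in range(1,n):
    if s[i,4]>20: q=X[l==i];print('tall',q.min(0),q.max(0))
a=cv2.resize(p[170:280,140:410][:, :],None,fx=2.9,fy=2.9,interpolation=cv2.INTER_CUBIC);cv2.imwrite('pics/crop.png',a[:,:,::-1])
E
```

```text
(169, 233) [168.6 232.6] 258 diam 49.173721292778986 [518.  329.9  15. ]
(201, 221) [200.5 220.4] 142 diam 36.48105545001515 [549.7 243.9  15. ]
(228, 228) [227.6 227.3] 80 diam 27.382192288153217 [528.9 169.2  15. ]
(386, 224) [385.1 224.1] 212 diam 43.81186311056083 [ 525.6 -258.    32. ]
(372, 209) [371.7 208.4] 114 diam 32.12744710677521 [ 569.2 -224.3   32. ]
(362, 197) [361.6 196.9] 57 diam 22.71753571141288 [ 601.6 -198.5   32. ]
depth heights
[290.8 188.8] 69 [611.2 -10.1 105.9] 112.18498974424108
[293.4 209.6] 38 [557.9 -15.8 103.8] 114.76514200109068
[295.9 230.6] 160 [504.8 -21.5 104.4] 113.33639758576066
blockdepth
((562.51953125, -232.404052734375), (155.661865234375, 67.77914428710938), 37.792442321777344) 31.921868983562586
tall [397.  -61.6  60. ] [ 781.2   11.1 1008.7]
tall [397.  -61.6  60.1] [ 782.2  162.  1008.7]
tall [397.  -61.6  60.1] [ 768.1  681.1 1008.7]
tall [397.  -61.6  66.9] [ 622.5   -0.1 1008.7]
tall [ 292.6 -897.4   60.1] [ 573.2  -61.6 1008.7]
tall [397.  -61.6  60. ] [ 580.1  715.4 1008.7]
tall [397.  -61.6  60.3] [ 566.7   -7.5 1008.7]
tall [489.3 -38.9  90.5] [523.   -3.7 113.3]
```

View pics/crop.png

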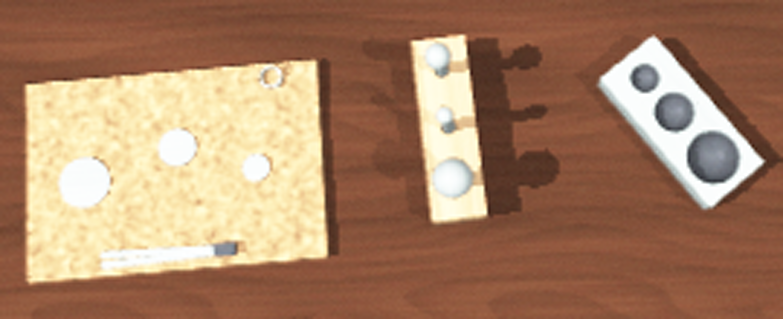

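Targets: disc (518,330), hollow (527,-260) after centring it on the block's axis, and punch (505,-21). I'll nearly close the fingers and travel high.

```bash
python3 -m creep '{"translation":[[1,-3,1],[5,-7,1],[10,-11,1],[15,-15,1],[20,-19,1],[26,-22,0],[31,-25,-2],[34.4,-27,-4]],"delta_rot":[[0,0,0],[0,0,0],[0,0,0],[0,0,0],[0,0,0],[0,0,0],[0,0,0],[0,0,0]],"hand":[1,1,1,1,1,1,1,1]}'
python3 -m creep '{"translation":[[0,0,-3],[0,0,-5],[0,0,-5],[0,0,-5]],"delta_rot":[[0,0,0],[0,0,0],[0,0,0],[0,0,0]],"hand":[1,1,1,1]}'
python3 - <<'E'
from h import *
s=read_state();print(s['clock'],s['position'],s['gripper_width'],s['contact_force'])
p,d=get_image('top');c,_=get_image('scene')
a=cv2.resize(np.hstack([p[150:290,120:420],c[100:240,300:560]]),(800,200));
cv2.imwrite('pics/m1.png',np.vstack([p[150:290,120:420],c[130:270,240:540]])[:,:,::-1].repeat(2,0).repeat(2,1))
E
```

```text
clock: 1.1
position: [519.5, 328.9, 209.4]
ee_rot: [0.99, -0.141, 0.0, -0.0]
contact_force: [0.5, 0.4, 0.3]
gripper_width: 9.7
grasp_force: 0.0
clock: 1.6
position: [518.1, 330.8, 160.8]
ee_rot: [0.99, -0.14, 0.001, -0.0]
contact_force: [-0.2, 0.5, 1.5]
gripper_width: 10.1
grasp_force: 0.0
1.6 [518.11378587 330.78361012 160.83655712] 10.065860985527667 [-0.22993436  0.49099725  1.45080868]
```

View pics/m1.png

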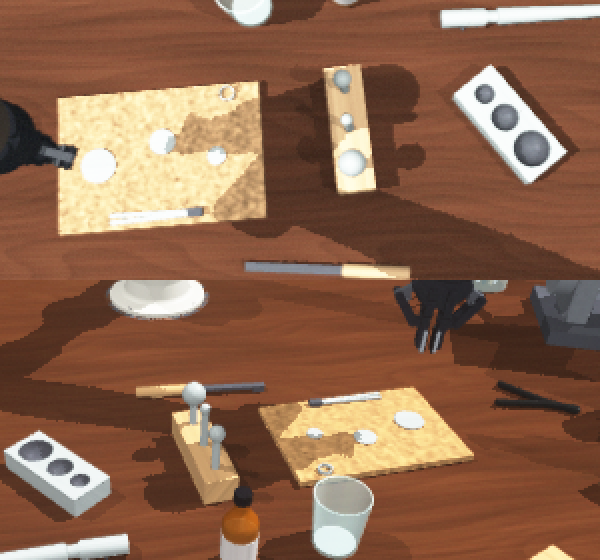

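The tool hangs over the left end of the board with its fingertips at about (70,157) in the crop. That fits a raised tip above the large disc at (98,166). I'll descend next and dwell.

```bash
python3 -m creep '{"translation":[[0,0,-3],[0,0,-6],[0,0,-8.5],[0,0,-10],[0,0,-10]],"delta_rot":[[0,0,0],[0,0,0],[0,0,0],[0,0,0],[0,0,0]],"hand":[1,1,1,1,1]}'
python3 - <<'E'
from h import *
s=read_state();print(s['clock'],s['position'],s['ee_rot'])
print(proj('top',s['position']-np.array([0,0,18])),proj('scene',s['position']-np.array([0,0,18])))
p,d=get_image('top');c,_=get_image('scene')
cv2.imwrite('pics/m2.png',np.vstack([p[190:260,120:260],c[160:230,360:500]])[:,:,::-1].repeat(4,0).repeat(4,1))
E
```

```text
clock: 2.33
position: [517.6, 330.3, 59.6]
ee_rot: [0.99, -0.14, -0.0, 0.0]
contact_force: [0.7, 0.5, 0.5]
gripper_width: 10.3
grasp_force: 0.0
2.325 [517.58614057 330.26519222  59.62687882] [ 9.90102578e-01 -1.40344436e-01 -3.01755747e-04  4.83642887e-04]
[164.5761051  231.59068444] [445.1995818  192.08835213]
```

View pics/m2.png

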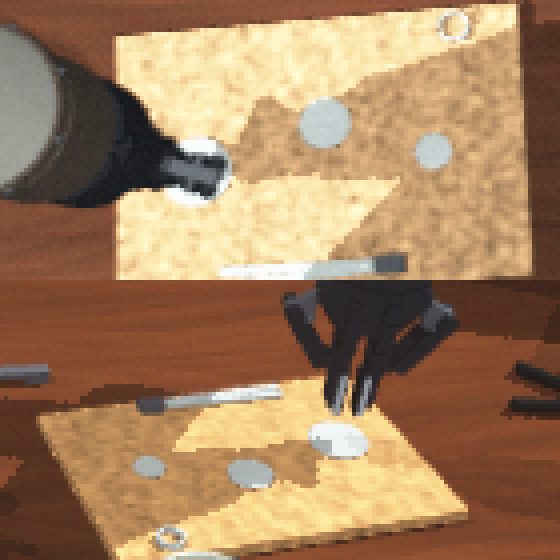

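The fingertips sit just above the middle of the large disc in both views, at (350,412) in the lower crop against a predicted (341,408). I'll dwell, then rise and cross high to the block.

```bash
Z='[0,0,0]'
python3 -m creep '{"translation":[[0,0,0],[0,0,0],[0,0,0],[0,0,0],[0,0,0],[0,0,0],[0,0,0],[0,0,0]],"delta_rot":[[0,0,0],[0,0,0],[0,0,0],[0,0,0],[0,0,0],[0,0,0],[0,0,0],[0,0,0]],"hand":[1,1,1,1,1,1,1,1]}'
python3 -m creep '{"translation":[[0,0,0],[0,0,0],[0,0,0],[0,0,0],[0,0,0],[0,0,0],[0,0,0],[0,0,0]],"delta_rot":[[0,0,0],[0,0,0],[0,0,0],[0,0,0],[0,0,0],[0,0,0],[0,0,0],[0,0,0]],"hand":[1,1,1,1,1,1,1,1]}'
python3 -m creep '{"translation":[[0,0,0],[0,0,3],[0,0,8],[0,0,13],[0,0,18],[0,0,21],[0,0,22],[0,0,22]],"delta_rot":[[0,0,0],[0,0,0],[0,0,0],[0,0,0],[0,0,0],[0,0,0],[0,0,0],[0,0,0]],"hand":[1,1,1,1,1,1,1,1]}'
python3 -m creep '{"translation":[[0,-3,0],[0,-7,0],[0,-12,0],[0,-17,0],[0,-22,0],[0,-27,0],[0,-32,0],[0,-36,0]],"delta_rot":[[0,0,0],[0,0,0],[0,0,0],[0,0,0],[0,0,0],[0,0,0],[0,0,0],[0,0,0]],"hand":[1,1,1,1,1,1,1,1]}'
python3 -m creep '{"translation":[[0,-4,0],[0,-9,0],[0,-14,0],[0,-18,0],[0.5,-21,0],[0.9,-22.5,0],[0.9,-23,0],[0.9,-23,0]],"delta_rot":[[0,0,0],[0,0,0],[0,0,0],[0,0,0],[0,0,0],[0,0,0],[0,0,0],[0,0,0]],"hand":[1,1,1,1,1,1,1,1]}'
```

```text
clock: 3.42
position: [517.8, 330.3, 60.0]
ee_rot: [0.99, -0.14, -0.0, 0.0]
contact_force: [-0.7, 0.8, -0.0]
gripper_width: 9.8
grasp_force: 0.0
clock: 4.42
position: [517.8, 330.3, 60.0]
ee_rot: [0.99, -0.14, -0.0, 0.0]
contact_force: [-0.4, -0.9, 1.0]
gripper_width: 9.8
grasp_force: 0.0
clock: 5.42
position: [517.5, 330.3, 279.5]
ee_rot: [0.99, -0.141, -0.0, 0.0]
contact_force: [0.7, -0.0, 0.2]
gripper_width: 10.0
grasp_force: 0.0
clock: 6.42
position: [516.6, -31.5, 277.8]
ee_rot: [0.99, -0.141, -0.002, 0.001]
contact_force: [0.2, -0.7, 0.4]
gripper_width: 9.7
grasp_force: 0.0
clock: 7.42
position: [526.6, -259.1, 279.4]
ee_rot: [0.99, -0.14, -0.001, -0.0]
contact_force: [0.1, -0.2, -0.1]
gripper_width: 10.0
grasp_force: 0.0
```

Now I'll descend to z = 75 over the hollow.

```bash
python3 -m creep '{"translation":[[0,0,-4],[0,0,-9],[0,0,-14],[0,0,-18],[0,0,-19.5],[0,0,-20.5],[0,0,-20.5],[0,0,-20.5]],"delta_rot":[[0,0,0],[0,0,0],[0,0,0],[0,0,0],[0,0,0],[0,0,0],[0,0,0],[0,0,0]],"hand":[1,1,1,1,1,1,1,1]}'
python3 - <<'E'
from h import *
s=read_state();print(s['position'])
p,d=get_image('top');c,_=get_image('scene')
cv2.imwrite('pics/m3.png',np.vstack([p[180:250,330:450],c[190:260,220:340]])[:,:,::-1].repeat(4,0).repeat(4,1))
E
```

```text
clock: 8.43
position: [527.8, -259.9, 76.5]
ee_rot: [0.99, -0.14, 0.001, 0.0]
contact_force: [0.0, -0.2, -0.0]
gripper_width: 9.9
grasp_force: 0.0
[ 527.75342765 -259.8539309    76.51888937]
```

View pics/m3.png

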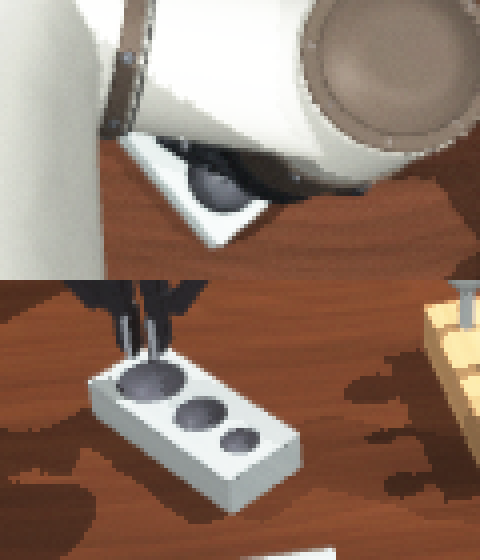

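The fingertips, at about (142,358) in the lower crop, are just above the largest hollow at (152,381). I'll dwell here, then move high to the punch.

```bash
python3 -m creep '{"translation":[[0,0,0],[0,0,0],[0,0,0],[0,0,0],[0,0,0],[0,0,0],[0,0,0],[0,0,0]],"delta_rot":[[0,0,0],[0,0,0],[0,0,0],[0,0,0],[0,0,0],[0,0,0],[0,0,0],[0,0,0]],"hand":[1,1,1,1,1,1,1,1]}'
python3 -m creep '{"translation":[[0,0,0],[0,0,0],[0,0,0],[0,0,0],[0,0,0],[0,0,0],[0,0,0],[0,0,0]],"delta_rot":[[0,0,0],[0,0,0],[0,0,0],[0,0,0],[0,0,0],[0,0,0],[0,0,0],[0,0,0]],"hand":[1,1,1,1,1,1,1,1]}'
python3 -m creep '{"translation":[[0,0,0],[0,0,3],[0,0,8],[0,0,13],[0,0,18],[0,0,20],[0,0,20.5],[0,0,20.5]],"delta_rot":[[0,0,0],[0,0,0],[0,0,0],[0,0,0],[0,0,0],[0,0,0],[0,0,0],[0,0,0]],"hand":[1,1,1,1,1,1,1,1]}'
python3 -m creep '{"translation":[[0,3,0],[-0.5,8,0],[-1,13,0],[-1.5,18,0],[-2,21.5,0],[-2.2,23.5,0],[-2.2,23.9,0],[-2.2,23.9,0]],"delta_rot":[[0,0,0],[0,0,0],[0,0,0],[0,0,0],[0,0,0],[0,0,0],[0,0,0],[0,0,0]],"hand":[1,1,1,1,1,1,1,1]}'
python3 -m creep '{"translation":[[0,0,-2],[0,0,-5],[0,0,-8],[0,0,-10],[0,0,-11.5],[0,0,-12.3],[0,0,-12.6],[0,0,-12.6]],"delta_rot":[[0,0,0],[0,0,0],[0,0,0],[0,0,0],[0,0,0],[0,0,0],[0,0,0],[0,0,0]],"hand":[1,1,1,1,1,1,1,1]}'
python3 - <<'E'
from h import *
s=read_state();print(s['position'])
p,d=get_image('top');c,_=get_image('scene')
cv2.imwrite('pics/m4.png',np.vstack([p[170:260,260:350],c[160:250,300:390]])[:,:,::-1].repeat(3,0).repeat(3,1))
E
```

```text
clock: 9.52
position: [526.8, -259.7, 75.0]
ee_rot: [0.99, -0.14, 0.0, -0.0]
contact_force: [0.3, 0.6, -0.4]
gripper_width: 9.9
grasp_force: 0.0
clock: 10.52
position: [526.8, -259.7, 75.0]
ee_rot: [0.99, -0.14, 0.0, -0.0]
contact_force: [0.5, -0.9, -0.6]
gripper_width: 10.2
grasp_force: 0.0
clock: 11.52
position: [526.4, -259.5, 279.1]
ee_rot: [0.99, -0.141, -0.001, -0.0]
contact_force: [-0.8, -0.4, -1.0]
gripper_width: 9.6
grasp_force: 0.0
clock: 12.52
position: [504.5, -20.9, 279.1]
ee_rot: [0.99, -0.14, -0.001, 0.0]
contact_force: [-0.1, -0.2, -0.9]
gripper_width: 10.2
grasp_force: 0.0
clock: 13.52
position: [505.1, -20.7, 154.4]
ee_rot: [0.99, -0.14, 0.0, -0.0]
contact_force: [0.3, 0.9, 0.4]
gripper_width: 10.1
grasp_force: 0.0
[505.0888752  -20.6612275  154.38922845]
```

View pics/m4.png

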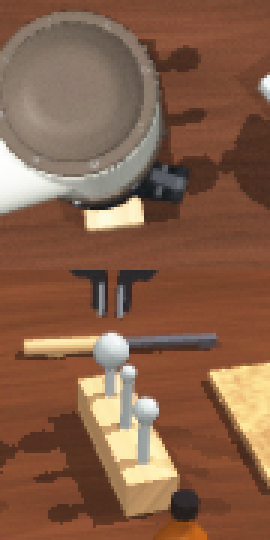

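The fingers point at the largest ball, with the tips at (111,316) and the ball's top at (111,335) in the lower crop. I'll dwell, then hand in.

```bash
python3 -m creep '{"translation":[[0,0,0],[0,0,0],[0,0,0],[0,0,0],[0,0,0],[0,0,0],[0,0,0],[0,0,0]],"delta_rot":[[0,0,0],[0,0,0],[0,0,0],[0,0,0],[0,0,0],[0,0,0],[0,0,0],[0,0,0]],"hand":[1,1,1,1,1,1,1,1]}'
python3 -m creep '{"translation":[[0,0,0],[0,0,0],[0,0,0],[0,0,0],[0,0,0],[0,0,0],[0,0,0],[0,0,0]],"delta_rot":[[0,0,0],[0,0,0],[0,0,0],[0,0,0],[0,0,0],[0,0,0],[0,0,0],[0,0,0]],"hand":[1,1,1,1,1,1,1,1]}'
python3 -c "
from bench import *
print(read_state()['position']);print(job_done())"
```

```text
clock: 14.62
position: [504.8, -20.7, 154.0]
ee_rot: [0.99, -0.14, -0.0, 0.0]
contact_force: [-0.6, 0.1, -1.1]
gripper_width: 9.6
grasp_force: 0.0
clock: 15.62
position: [504.7, -20.7, 154.0]
ee_rot: [0.99, -0.14, 0.0, 0.0]
contact_force: [-0.3, 0.2, 0.1]
gripper_width: 10.2
grasp_force: 0.0
[504.74742712 -20.67624537 154.02223137]
the job is handed in; nothing more can be done
None
```

I pointed at the largest disc, the widest hollow and the largest-ball punch in order, two seconds each, and handed in at about 15.6 s still over the punch, with no sign of contact; no verdict was returned.

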